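# Rock a seized T-handle free on a pear grader's belt tensioner

### The job

The T-handle on the belt tensioner in front of the pear conveyor has rusted fast. Grip it and rock it back and forth in small arcs, letting it give a little more at each reversal, until it breaks free; then turn it anticlockwise (seen looking at its face) to its open stop and let go. Do not disturb the handwheel on the other gear case, the oil can, the spanner or the loose pear.

Things in the scene. Friction and masses are not known exactly. Their poses are not given: they have to be found in the camera images.
- handle (a joint): angle of the seized T-handle, rad: near 0 at first (bar up the slope), growing anticlockwise seen from outside; open stop 1.25. Seized, it turns against 0.3 to 0.5 N m to a solid stop and no farther; only reversing then gains ground. 3 to 6 alternating half-strokes: anticlockwise to about 0.20, then 0.40, clockwise to -0.25, then -0.45. After -0.45 it is free (0.1 N m) to the open stop; stays put
- handle_grip (a point): centre of the T-handle's bar, on the spindle axis: dark iron bar 110 mm long, 20 wide, 24 high (along the spindle). x along the bar (up the slope at joint 0), y across it, z outward along the spindle, which leans 28 degrees from vertical towards the robot's side. Site and bar turn with the handle
- tensioner_face (a point): middle of the round face (150 mm across) of the green gear case that carries the T-handle, on the spindle axis, 48 mm below the bar's centre. Below the bar are only the spindle, 18 mm thick, and a collar 38 mm across and 24 mm high on the face. z outward along the spindle, x up the slope. The case is fixed and stands on a pedestal
- wheel_rim (a point): a point on the rim of the handwheel on the other, like gear case, 52 mm from its hub; the wheel turns easily and is to be left alone, so this point must stay put
- wheel_hub (a point): centre of that handwheel: a spoked ring 120 mm across, 48 mm above its sloping face, same iron; z outward along its spindle
- oilcan: upright aluminium can, 52 mm in diameter, 150 mm high, loose, standing between the two gear cases; origin at the centre of its underside, z up
- spanner: loose steel spanner, 180 mm long, lying on the bench between the robot and the gap between the cases; x along it, origin at the middle of its underside
- pear: a loose round pear, 86 mm across, 76 mm high, on the bench to the left; origin at its underside

How it is judged (in metres and radians):
On the way, in this order (a step that is already met when the one before it is completed fails the run):
1. the seized handle is worked anticlockwise, beyond 0.25 rad (value of joint handle above 0.25 rad), for 0.02 s.
2. it is rocked back clockwise, beyond -0.3 rad, which breaks it free (value of joint handle below -0.3 rad), for 0.02 s.
3. it is turned anticlockwise to its open stop (value of joint handle above 1.1 rad), for 0.1 s.
At the end, for the whole second after the job is handed in: The T-handle stands at its open stop (joint above 1.1 rad; the stop is at 1.25), at rest and released (value of joint handle above 1.1 rad and velocity of joint handle between -0.05 and 0.05 rad/s); the robot touches nothing.
It fails at once if the handwheel is turned (its rim moved by more than 15 mm) (distance of wheel_rim from where it was at the start of the episode above 0.015 m).
It fails at once if the oil can, the spanner or the loose pear is moved by more than 30 mm (distance of any of oilcan, spanner, pear from where it was at the start of the episode above 0.03 m).
It also fails if it takes over 64 s, if anything falls off the work surface, if the arm or the gripper's body presses on something with over 40 N, if the wrist force passes 120 N, or if a joint passes its speed limit or range.

### The arm

A 6-joint arm with a two-finger parallel gripper is mounted at the origin on the work surface. World frame = base frame: x ahead of the robot, y to its left, z up, the work surface at z = 0. Lengths are in mm, angles in rad, forces in N, time in s.
With the tool pointing down it reaches from about 300 to 775 mm from the base axis. Payload 14.6 kg.
Tool frame: the origin (TCP) lies midway between the tips of the shut fingers; the grasp point (between the pads) lies 19 mm behind it; z points along the fingers, y is the direction in which the jaws open and shut (so a half turn about z gives the same grasp; the last joint's range is limited). The gripper opens to 94 mm and grips with 3 to 60 N. Pads are 16 mm wide; open, the fingers measure 119 mm over their backs; the gripper's body (75 mm by 177 mm) begins 78 mm behind the grasp point.
Start: joints at [-1.367, 0.3, 1.521, -0, 1.321, -0.067], TCP at [147.12, -529.948, 205.446] pointing down, gripper open.
Joint ranges: [-3.03, 3.03], [-0.79, 2.21], [0.23, 2.52], [-1.04, 4.18], [0, 3.07], [-2.55, 2.55]. Speed limits (rad/s): [2.22, 2.22, 2.57, 3.14, 3.14, 3.14].

### API

Orientations are given as a unit quaternion [x, y, z, w].
In Python, from rig import status, cams, sign_off gives the robot as it stands.
- The arm moves only by the tool play_rows, never from a script. Its argument "targets" is a list of rows, each a list of 2 entries, a list of its own where there are three numbers: the shift along the tool's x, y, z in cm, then the turn, a rotation vector about the tool's x, y, z in rad. A call has exactly 5 rows; each row shifts and turns the commanded pose from where the row before left it, along the tool's axes as they then stand; what a row does not reach is not made up. A row lasts 1/10 s, in which the tool goes at most 50 mm and 8.59 degrees, less where a joint would pass 70% of its speed; a pose out of reach is approached as far as the arm can. A call with a gripper value outside its range is refused whole. "grip" is the opening, from 0 (shut) to 1 (fully open), set as the call begins (left out, the last holds). The fingers move at their own pace and stop on an object; "squeeze" is the grip in N (left out, the last holds). Time passes only in rows, so rows that do not move let the fingers close, or fill a call up. It gives the time, the measured TCP pose, the force and the opening at its end, in the units of the state.
- status.state(): the state, without advancing time (a new reading comes with each control period).
- cams.snapshot(name): name is "side" or "top" or "wrist"; returns a dict with "frame" (420x560x3 uint8, red, green, blue), "range_z" (420x560 float32, mm along the optical axis (not along the pixel's ray), 0 where there is no reading), "fx", "fy", "cx", "cy" (pixels), "pose" (4x4, takes a point from camera to world coordinates); the wrist camera has in their place "T_tool_cam" (4x4, takes a point from camera to tool coordinates, whose origin is the TCP and whose axes are the flange's). Camera axes: x right, y up, looking along -z (the intrinsics and any distortion apply to the point x, -y, -z); pixel columns grow to the right and rows downward; lengths in mm; the calibration is good to about 2 mm. A picture is of the moment at which its call begins: read the wrist's pose just before it.
- sign_off(): hands the job in, once; it reports no verdict.
The state is a dict: "time_s": time; "qpos": joint angles; "dq": joint speeds; "joint_torque": joint torques, N m; "tool_pos": TCP position; "eef_rot": TCP orientation; "contact_force": force on the tool from outside, world axes, zero at the start; "wrist_torque": the same for the moment, N m; "gripper_width": finger opening in mm.
Only numpy, scipy, OpenCV 4.12 (cv2) and the standard library are available. Lean on these libraries where they do the work, as an engineer would, in place of code of your own. Each camera call takes 0.05 s, during which the arm holds its last target. There are 200 camera calls.

## Working session

There is one attempt and no reset: what is moved stays moved. The work goes in short steps, Python scripts to look and compute and a tool call to move; the robot and the scene stay as the last step left them, time stands still between calls to the robot, and variables do not carry over. Pictures are saved under pics/ and viewed, about 8 in all and at most 12, crops included, and the job is handed in when it is done.

Besides the shell and the picture viewer there is one more tool, called after "Request:" by a JSON object that holds its "name" and its "arguments", one argument or row to a line. play_rows: Moves the arm, as the interface text tells. Its arguments: {"type":"object","properties":{"targets":{"type":"array","items":{"type":"array"}},"grip":{"type":"number"},"squeeze":{"type":"number"}},"required":["targets"]}

```bash
mkdir -p pics; ls; python3 - <<'E'
from rig import status,cams
import cv2,numpy as np
print(status.state())
for n in ["top","side"]:
    d=cams.snapshot(n); np.savez(f"/tmp/{n}.npz",**d)
    print(n,d["fx"],d["fy"],d["cx"],d["cy"],d["pose"].round(3).tolist(),[k for k in d])
    cv2.imwrite(f"pics/{n}0.png",cv2.cvtColor(d["frame"],cv2.COLOR_RGB2BGR))
E
```

```text
pics
{'time_s': 0.0, 'qpos': array([-1.36655782e+00,  3.00487188e-01,  1.52155415e+00, -8.74711672e-07,
        1.32069767e+00, -6.65935635e-02]), 'dq': array([-0.000156  ,  0.00138083,  0.0008    ,  0.00038774, -0.00013439,
       -0.00094476]), 'joint_torque': array([-4.24569644e-04, -5.31802511e+01, -3.52738237e+01,  7.08405278e-02,
        2.44555034e-02, -7.83539804e-05]), 'tool_pos': array([ 147.09254104, -529.70483066,  204.88889906]), 'eef_rot': array([ 9.90845074e-01,  1.35002635e-01, -3.98387327e-05, -5.71786959e-04]), 'contact_force': array([-0.36883124, -0.49697228,  0.33680209]), 'wrist_torque': array([ 0.03680789, -0.03143201,  0.02098308]), 'gripper_width': 94.09418376119379}
top 406.68724003863554 406.68724003863554 284.0370382890614 213.50113105752115 [[0.021, 0.981, -0.192, 340.823], [-1.0, 0.02, -0.007, 78.292], [-0.003, 0.192, 0.981, 1149.014], [0.0, 0.0, 0.0, 1.0]] ['frame', 'range_z', 'fx', 'fy', 'cx', 'cy', 'pose']
side 527.5119992440788 527.5119992440788 288.0618425966116 212.48624909979796 [[-0.785, 0.434, -0.443, 33.292], [-0.62, -0.552, 0.557, 722.632], [-0.003, 0.712, 0.702, 952.635], [0.0, 0.0, 0.0, 1.0]] ['frame', 'range_z', 'fx', 'fy', 'cx', 'cy', 'pose']
```

View pics/top0.png

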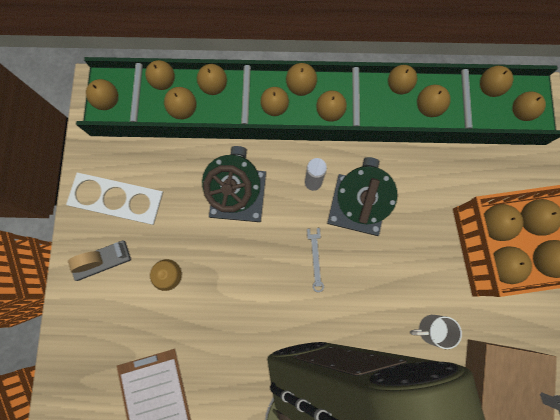

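View pics/side0.png

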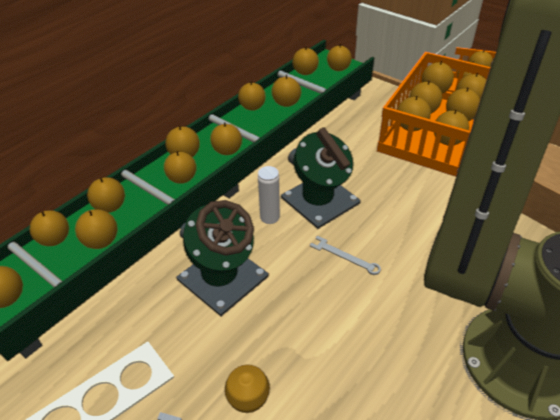

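The T-handle is at top px (369,200), bar running from (374,181) to (365,221). In the side view it is at px (333,147). The handwheel is at top (229,187) and the can at (316,172). Next I'll measure the face plane and the bar from depth.

```bash
cat > h.py <<'E'
import numpy as np
from scipy.spatial.transform import Rotation as R
def cloud(d,T):
    h,w=d["range_z"].shape; v,u=np.mgrid[:h,:w]; z=d["range_z"]
    p=np.stack([(u-d["cx"])/d["fx"]*z,-(v-d["cy"])/d["fy"]*z,-z],-1)
    return p@T[:3,:3].T+T[:3,3]
def fit(P,rgb):
    """P Nx3 points, rgb Nx3 near the handle: bar centre, axis and face normal"""
    rgb=rgb.astype(int); g=(rgb[:,1]>rgb[:,0]+8)&(rgb[:,1]>rgb[:,2])
    b=(rgb[:,0]>rgb[:,1]+8)&(rgb[:,0]<130)
    return g,b
E
python3 - <<'E'
from h import *
n0=np.array([-np.sin(np.radians(28)),0,np.cos(np.radians(28))])
for n,(u0,u1,v0,v1) in {"top":(335,400,160,230),"side":(290,358,125,190)}.items():
    d=dict(np.load(f"/tmp/{n}.npz")); P=cloud(d,d["pose"])[v0:v1,u0:u1].reshape(-1,3); c=d["frame"][v0:v1,u0:u1].reshape(-1,3)
    g,b=fit(P,c); G=P[g&(P[:,2]>60)]
    # plane ransac
    rng=np.random.default_rng(0);best=0
    for _ in range(500):
        a=G[rng.choice(len(G),3,False)]; m=np.cross(a[1]-a[0],a[2]-a[0]); 
        if np.linalg.norm(m)<1: continue
        m/=np.linalg.norm(m); m*=np.sign(m[2]); 
        if m@n0<.8: continue
        k=abs((G-a[0])@m)<3
        if k.sum()>best: best=k.sum(); K=k
    F=G[K]; c0=F.mean(0); m=np.linalg.svd(F-c0)[2][2]; m*=np.sign(m[2])
    print(n,len(G),best,"normal",m.round(3),"lean",np.degrees(np.arccos(m[2])),"az",np.degrees(np.arctan2(m[1],m[0])),"c0",c0.round(1), "ext",F.min(0).round(),F.max(0).round())
    h=(P-c0)@m; bb=b&(h>42)&(h<75)&(np.linalg.norm(P-c0,axis=1)<110); B=P[bb]
    bc=B.mean(0); ax=np.linalg.svd(B-bc)[2][0]; t=(B-bc)@ax
    print(" bar",len(B),bc.round(1),"h",np.percentile(h[bb],[5,50,95]).round(1),"ax",ax.round(3),"t",t.min().round(1),t.max().round(1), "mid",(bc+ax*(t.min()+t.max())/2).round(1))
E
```

```text
top 2016 1758 normal [-0.458  0.105  0.883] lean 28.015015157128115 az 167.13056276586744 c0 [ 590.1 -121.1  153.1] ext [ 522. -194.  115.] [652. -50. 187.]
 bar 321 [ 561.3 -116.   205. ] h [56.  59.6 62.6] ax [-0.861  0.202 -0.466] t -52.0 56.4 mid [ 559.4 -115.5  203.9]
side 2048 1273 normal [-0.454  0.098  0.885] lean 27.69797618630654 az 167.77635865907962 c0 [ 587.7 -101.6  148. ] ext [ 523. -190.  115.] [651. -44. 184.]
 bar 363 [ 560.1 -108.8  199.7] h [47.9 58.8 62.7] ax [-0.859  0.215 -0.465] t -53.4 53.2 mid [ 560.1 -108.8  199.8]
```

```bash
cat >> h.py <<'E'
n=np.array([-.457,.104,.883]); n/=np.linalg.norm(n)
C=np.array([565,-117,193.4])
az=np.radians(-12.8); xu=np.array([np.cos(az),np.sin(az),0]); xu-=n*(xu@n); xu/=np.linalg.norm(xu)
def goal(L,up,th=0,C=C):
    """tool pose: bar held L mm down the slope from the axis, grasp point `up` above the bar's centre"""
    x=R.from_rotvec(n*th).apply(xu); M=np.stack([x,np.cross(-n,x),-n],1)
    return C-L*x+n*(up-19),R.from_matrix(M)
def delta(s,p,r):
    q=R.from_quat(s["eef_rot"]); return q.inv().apply(p-s["tool_pos"])/10,(q.inv()*r).as_rotvec()
E
python3 - <<'E'
from h import *; from rig import status
s=status.state(); p,r=goal(32,110); print(p, r.as_quat()); print(*[a.round(3) for a in delta(s,p,r)])
E
```

```text
[ 495.83620413 -101.27362553  258.77622264] [ 0.9643378  -0.10814471  0.24005681  0.02701951]
[ 45.067 -31.961  -5.346] [-0.122  0.478  0.484]
```

Request:
{"name": "play_rows", "arguments": {
  "targets": [
    [[3,-2.13,-0.8],[0,0,0]],
    [[3,-2.13,-0.8],[0,0,0]],
    [[3,-2.13,-0.5],[0,0,0]],
    [[3,-2.13,-0.5],[0,0,0]],
    [[3,-2.13,-0.3],[0,0,0]]
  ],
  "grip": 0.55
}}

```text
time_s: 0.6
tool_pos: [263.8, -385.9, 234.6]
eef_rot: [0.991, 0.135, 0.0, 0.0]
contact_force: [0.3, 0.2, -0.3]
gripper_width: 57.0
```

Request:
{"name": "play_rows", "arguments": {
  "targets": [
    [[3,-2.13,-0.3],[0,0,0]],
    [[3,-2.13,-0.3],[0,0,0]],
    [[3,-2.13,-0.3],[0,0,0]],
    [[3,-2.13,-0.3],[0,0,0]],
    [[3,-2.13,-0.3],[0,0,0]]
  ]
}}

```text
time_s: 1.1
tool_pos: [379.8, -243.1, 249.5]
eef_rot: [0.991, 0.135, -0.0, -0.0]
contact_force: [0.1, -0.4, 0.4]
gripper_width: 51.5
```

Request:
{"name": "play_rows", "arguments": {
  "targets": [
    [[3,-2.13,-0.2],[0,0,0]],
    [[3,-2.13,-0.2],[0,0,0]],
    [[3,-2.13,-0.2],[0,0,0]],
    [[3,-2.13,-0.1],[0,0,0]],
    [[3,-2.13,-0.1],[0,0,0]]
  ]
}}

```text
time_s: 1.6
tool_pos: [495.9, -100.3, 257.3]
eef_rot: [0.991, 0.135, -0.0, -0.0]
contact_force: [-0.6, -0.0, 0.3]
gripper_width: 51.7
```

Request:
{"name": "play_rows", "arguments": {
  "targets": [
    [[0,0,0],[-0.024,0.096,0.097]],
    [[0,0,0],[-0.024,0.096,0.097]],
    [[0,0,0],[-0.024,0.096,0.097]],
    [[0,0,0],[-0.024,0.096,0.097]],
    [[0,0,0],[-0.024,0.096,0.097]]
  ]
}}

```text
time_s: 2.1
tool_pos: [495.1, -101.8, 257.5]
eef_rot: [0.963, -0.111, 0.243, 0.026]
contact_force: [1.1, 0.3, 1.3]
gripper_width: 51.5
```

```bash
cat > look.py <<'E'
from h import *; from rig import status,cams; import cv2,sys
s=status.state(); d=cams.snapshot("wrist"); T=np.eye(4); T[:3,:3]=R.from_quat(s["eef_rot"]).as_matrix(); T[:3,3]=s["tool_pos"]
T=T@d["T_tool_cam"]; P=cloud(d,T); np.savez("/tmp/w.npz",P=P,f=d["frame"])
cv2.imwrite(sys.argv[1],cv2.cvtColor(d["frame"],cv2.COLOR_RGB2BGR))
print(s["time_s"],s["tool_pos"],s["qpos"].round(3),s["gripper_width"],*[a.round(3) for a in delta(s,*goal(32,2))])
q=P.reshape(-1,3); c=d["frame"].reshape(-1,3).astype(int); h=(q-C)@n
k=(h>5)&(h<18)&(np.linalg.norm(q-C,axis=1)<70)&(d["range_z"].ravel()>0); B=q[k]
import numpy as np
uv=np.stack([(B-C)@xu,(B-C)@np.cross(n,xu)],1).astype(np.float32)
print(len(B),"min-area rect (up, left of C):",cv2.minAreaRect(uv),"h",np.median(h[k]))
f=(abs(h+48)<8)&(np.linalg.norm(q-C+48*n,axis=1)<70); F=q[f]; print("face n",np.linalg.svd(F-F.mean(0))[2][2].round(3),"h",np.median(h[f]))
E
python3 look.py pics/w1.png
```

```text
2.1 [ 495.05978577 -101.84768392  257.51784377] [-0.293 -0.117  1.929  0.045  0.837  1.484] 51.489216684650636 [ 0.052 -0.069 10.719] [-0.    -0.006 -0.005]
3302 min-area rect (up, left of C): ((-0.4699554443359375, 1.6635875701904297), (19.83572769165039, 108.162841796875), 89.12480926513672) h 11.579651202745179
face n [-0.458  0.103  0.883] h -47.999836641415925
```

View pics/w1.png

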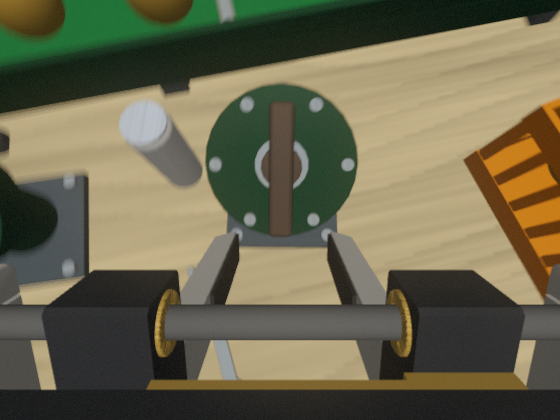

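The bar runs vertically between the open jaws, top end at px (281,103) and bottom end at (281,235). The centre estimate is 1.7 mm off to the left. I'll descend and grip.

Request:
{"name": "play_rows", "arguments": {
  "targets": [
    [[0,-0.05,2.5],[0,0,0]],
    [[0.05,-0.05,2.5],[0,0,0]],
    [[0,-0.05,2.5],[0,0,0]],
    [[0,-0.05,2.0],[0,0,0]],
    [[0,-0.04,1.2],[0,0,0]]
  ]
}}

```text
time_s: 2.65
tool_pos: [545.4, -110.5, 161.5]
eef_rot: [0.965, -0.108, 0.239, 0.026]
contact_force: [0.5, -0.3, -0.0]
gripper_width: 51.7
```

Request:
{"name": "play_rows", "arguments": {
  "targets": [
    [[0,0,0],[0,0,0]],
    [[0,0,0],[0,0,0]],
    [[0,0,0],[0,0,0]],
    [[0,0,0],[0,0,0]],
    [[0,0,0],[0,0,0]]
  ],
  "grip": 0,
  "squeeze": 50
}}

```text
time_s: 3.15
tool_pos: [545.3, -110.9, 164.1]
eef_rot: [0.964, -0.109, 0.242, 0.027]
contact_force: [-5.2, -2.9, 4.5]
gripper_width: 19.8
```

```bash
cat > ang.py <<'E'
from h import *; from rig import status
C=C+1.7*np.cross(n,xu)
s=status.state(); q=R.from_quat(s["eef_rot"]); x=q.as_matrix()[:,0]; l=np.cross(n,xu); g=s["tool_pos"]+19*q.as_matrix()[:,2]*-1-C
a=-g; print("t",s["time_s"],"tool angle",np.arctan2(x@l,x@xu).round(3),"position angle",np.arctan2(a@l,a@xu).round(3),"radius",np.hypot(a@l,a@xu).round(1),"h",(g@n).round(1),"F tool",q.inv().apply(s["contact_force"]).round(1),"M",s["wrist_torque"].round(2),"w",s["gripper_width"].round(1),"q6",s["qpos"][5].round(2))
E
python3 ang.py
```

```text
Traceback (most recent call last):
  File "ang.py", line 4, in <module>
    a=-g; print("t",s["time_s"],"tool angle",np.arctan2(x@l,x@xu).round(3),"position angle",np.arctan2(a@l,a@xu).round(3),"radius",np.hypot(a@l,a@xu).round(1),"h",(g@n).round(1),"F tool",q.inv().apply(s["contact_force"]).round(1),"M",s["wrist_torque"].round(2),"w",s["gripper_width"].round(1),"q6",s["qpos"][5].round(2))
                                                                                                                                                                                                                                                                         ^^^^^^^^^^^^^^^^^^^^^^^^
AttributeError: 'float' object has no attribute 'round'
```

Request:
{"name": "play_rows", "arguments": {
  "targets": [
    [[0.004,0.16,0],[0,0,-0.05]],
    [[0.004,0.16,0],[0,0,-0.05]],
    [[0.004,0.16,0],[0,0,-0.05]],
    [[0.004,0.16,0],[0,0,-0.05]],
    [[0.004,0.16,0],[0,0,-0.05]]
  ]
}}

```text
time_s: 3.65
tool_pos: [544.4, -117.6, 164.5]
eef_rot: [0.97, 0.013, 0.236, 0.056]
contact_force: [-2.5, 11.1, 1.7]
gripper_width: 19.9
```

```bash
sed -i 's/s\["gripper_width"\].round(1)/round(s["gripper_width"],1)/' ang.py; python3 ang.py
```

```text
t 3.65 tool angle 0.249 position angle 0.217 radius 32.0 h 2.8 F tool [ -0.9 -10.9  -3.7] M [2.48 0.36 0.09] w 19.9 q6 1.2
```

Request:
{"name": "play_rows", "arguments": {
  "targets": [
    [[0,0.1,0],[0,0,-0.03]],
    [[0,0.1,0],[0,0,-0.03]],
    [[0,0.1,0],[0,0,-0.03]],
    [[0,0,0],[0,0,0]],
    [[0,0,0],[0,0,0]]
  ]
}}

```text
time_s: 4.15
tool_pos: [545.1, -117.9, 164.8]
eef_rot: [0.968, 0.056, 0.234, 0.064]
contact_force: [5.7, 34.1, 4.9]
gripper_width: 20.3
```

```bash
python3 ang.py
```

```text
t 4.15 tool angle 0.337 position angle 0.229 radius 31.2 h 2.7 F tool [ 11.9 -32.4  -5.1] M [ 6.08 -1.15  2.01] w 20.3 q6 1.11
```

Solid at about 0.2, with 34 N of resistance. Reversing.

Request:
{"name": "play_rows", "arguments": {
  "targets": [
    [[0,-0.19,0],[0,0,0.06]],
    [[0,-0.19,0],[0,0,0.06]],
    [[0.006,-0.19,0],[0,0,0.06]],
    [[0.006,-0.19,0],[0,0,0.06]],
    [[0.006,-0.19,0],[0,0,0.06]]
  ]
}}

```text
time_s: 4.65
tool_pos: [545.6, -111.8, 164.4]
eef_rot: [0.966, -0.09, 0.242, 0.031]
contact_force: [4.4, 2.7, 1.2]
gripper_width: 20.1
```

Request:
{"name": "play_rows", "arguments": {
  "targets": [
    [[0.006,-0.19,0],[0,0,0.06]],
    [[0.006,-0.19,0],[0,0,0.06]],
    [[0.006,-0.19,0],[0,0,0.06]],
    [[0.006,-0.19,0],[0,0,0.06]],
    [[0.006,-0.19,0],[0,0,0.06]]
  ]
}}

```text
time_s: 5.15
tool_pos: [548.5, -104.5, 165.0]
eef_rot: [0.941, -0.233, 0.244, -0.004]
contact_force: [0.5, -14.0, 0.3]
gripper_width: 19.7
```

```bash
python3 ang.py
```

```text
t 5.15 tool angle -0.262 position angle -0.224 radius 30.8 h 2.8 F tool [ 6.7 12.2  1.4] M [-2.67  0.07 -0.2 ] w 19.7 q6 1.77
```

Request:
{"name": "play_rows", "arguments": {
  "targets": [
    [[0,-0.1,0],[0,0,0.03]],
    [[0,-0.1,0],[0,0,0.03]],
    [[0,-0.1,0],[0,0,0.03]],
    [[0,0,0],[0,0,0]],
    [[0,0,0],[0,0,0]]
  ]
}}

```text
time_s: 5.65
tool_pos: [549.3, -104.6, 165.4]
eef_rot: [0.93, -0.274, 0.244, -0.013]
contact_force: [-6.3, -38.6, 1.8]
gripper_width: 20.2
```

```bash
python3 ang.py
```

```text
t 5.65 tool angle -0.349 position angle -0.237 radius 30.0 h 2.8 F tool [16.1 35.7 -0.2] M [-6.54  1.02 -2.36] w 20.2 q6 1.87
```

Request:
{"name": "play_rows", "arguments": {
  "targets": [
    [[0.01,0.18,0],[0,0,-0.06]],
    [[0.01,0.18,0],[0,0,-0.06]],
    [[0.01,0.18,0],[0,0,-0.06]],
    [[0.01,0.18,0],[0,0,-0.06]],
    [[0.01,0.18,0],[0,0,-0.06]]
  ]
}}

```text
time_s: 6.15
tool_pos: [547.0, -110.4, 164.9]
eef_rot: [0.961, -0.132, 0.244, 0.022]
contact_force: [8.2, -12.3, -2.3]
gripper_width: 19.6
```

Request:
{"name": "play_rows", "arguments": {
  "targets": [
    [[0.005,0.19,0],[0,0,-0.06]],
    [[0.005,0.19,0],[0,0,-0.06]],
    [[0.005,0.19,0],[0,0,-0.06]],
    [[0.005,0.19,0],[0,0,-0.06]],
    [[0.005,0.19,0],[0,0,-0.06]]
  ]
}}

```text
time_s: 6.65
tool_pos: [545.9, -118.7, 165.3]
eef_rot: [0.97, 0.013, 0.238, 0.057]
contact_force: [10.6, 4.3, -0.0]
gripper_width: 19.4
```

Request:
{"name": "play_rows", "arguments": {
  "targets": [
    [[0.005,0.18,0],[0,0,-0.06]],
    [[0.005,0.18,0],[0,0,-0.06]],
    [[0.005,0.15,0],[0,0,-0.05]],
    [[0,0.1,0],[0,0,-0.03]],
    [[0,0,0],[0,0,0]]
  ]
}}

```text
time_s: 7.15
tool_pos: [546.2, -123.2, 166.0]
eef_rot: [0.964, 0.109, 0.231, 0.079]
contact_force: [7.8, 10.1, 1.4]
gripper_width: 19.8
```

```bash
python3 ang.py
```

```text
t 7.15 tool angle 0.448 position angle 0.406 radius 30.4 h 2.7 F tool [ 9.9 -8.1  1.3] M [ 2.26 -1.42 -0.04] w 19.8 q6 0.99
```

Request:
{"name": "play_rows", "arguments": {
  "targets": [
    [[0,0.1,0],[0,0,-0.03]],
    [[0,0.1,0],[0,0,-0.03]],
    [[0,0.06,0],[0,0,-0.02]],
    [[0,0,0],[0,0,0]],
    [[0,0,0],[0,0,0]]
  ]
}}

```text
time_s: 7.65
tool_pos: [546.7, -123.4, 166.2]
eef_rot: [0.959, 0.147, 0.227, 0.086]
contact_force: [9.0, 31.2, 1.9]
gripper_width: 20.8
```

```bash
python3 ang.py
```

```text
t 7.65 tool angle 0.526 position angle 0.417 radius 29.9 h 2.7 F tool [ 18.5 -26.7  -0.6] M [ 5.6  -1.8   1.45] w 20.8 q6 0.9
```

Stopped at about 0.40. Reversing to about -0.5.

Request:
{"name": "play_rows", "arguments": {
  "targets": [
    [[0.01,-0.18,0],[0,0,0.06]],
    [[0.01,-0.18,0],[0,0,0.06]],
    [[0.01,-0.18,0],[0,0,0.06]],
    [[0.01,-0.18,0],[0,0,0.06]],
    [[0.01,-0.18,0],[0,0,0.06]]
  ]
}}

```text
time_s: 8.15
tool_pos: [546.3, -117.7, 165.4]
eef_rot: [0.97, 0.002, 0.239, 0.054]
contact_force: [13.3, -0.3, -3.8]
gripper_width: 19.5
```

Request:
{"name": "play_rows", "arguments": {
  "targets": [
    [[0.005,-0.18,0],[0,0,0.06]],
    [[0.005,-0.18,0],[0,0,0.06]],
    [[0.005,-0.18,0],[0,0,0.06]],
    [[0.005,-0.18,0],[0,0,0.06]],
    [[0.005,-0.18,0],[0,0,0.06]]
  ]
}}

```text
time_s: 8.65
tool_pos: [547.7, -109.3, 165.2]
eef_rot: [0.959, -0.143, 0.244, 0.018]
contact_force: [12.7, -4.7, -4.0]
gripper_width: 19.4
```

Request:
{"name": "play_rows", "arguments": {
  "targets": [
    [[0.005,-0.18,0],[0,0,0.06]],
    [[0.005,-0.18,0],[0,0,0.06]],
    [[0.005,-0.18,0],[0,0,0.06]],
    [[0.005,-0.18,0],[0,0,0.06]],
    [[0.005,-0.18,0],[0,0,0.06]]
  ]
}}

```text
time_s: 9.15
tool_pos: [550.9, -102.3, 166.0]
eef_rot: [0.927, -0.284, 0.244, -0.017]
contact_force: [5.6, -16.9, -2.3]
gripper_width: 19.6
```

```bash
python3 ang.py
```

```text
t 9.15 tool angle -0.372 position angle -0.328 radius 29.5 h 2.8 F tool [12.1 11.7  6.4] M [-3.05 -0.74 -0.4 ] w 19.6 q6 1.89
```

Request:
{"name": "play_rows", "arguments": {
  "targets": [
    [[0.005,-0.15,0],[0,0,0.05]],
    [[0.005,-0.15,0],[0,0,0.05]],
    [[0.005,-0.15,0],[0,0,0.05]],
    [[0,-0.1,0],[0,0,0.03]],
    [[0,0,0],[0,0,0]]
  ]
}}

```text
time_s: 9.65
tool_pos: [553.0, -100.4, 166.8]
eef_rot: [0.898, -0.366, 0.241, -0.037]
contact_force: [-7.1, -37.2, 1.5]
gripper_width: 20.7
```

```bash
python3 ang.py
```

```text
t 9.65 tool angle -0.55 position angle -0.427 radius 28.7 h 2.8 F tool [21.4 31.3 -0.5] M [-6.5   1.05 -2.12] w 20.7 q6 2.09
```

At about -0.45 and at the stop, so it should be free now. Turning anticlockwise.

Request:
{"name": "play_rows", "arguments": {
  "targets": [
    [[0.02,0.26,0],[0,0,-0.09]],
    [[0.02,0.26,0],[0,0,-0.09]],
    [[0.02,0.26,0],[0,0,-0.09]],
    [[0.02,0.26,0],[0,0,-0.09]],
    [[0.02,0.26,0],[0,0,-0.09]]
  ]
}}

```text
time_s: 10.15
tool_pos: [548.4, -109.3, 165.6]
eef_rot: [0.957, -0.155, 0.245, 0.016]
contact_force: [10.9, -11.1, -3.5]
gripper_width: 19.7
```

Request:
{"name": "play_rows", "arguments": {
  "targets": [
    [[0.013,0.26,0],[0,0,-0.09]],
    [[0.013,0.26,0],[0,0,-0.09]],
    [[0.013,0.26,0],[0,0,-0.09]],
    [[0.013,0.26,0],[0,0,-0.09]],
    [[0.013,0.26,0],[0,0,-0.09]]
  ]
}}

```text
time_s: 10.65
tool_pos: [547.1, -121.6, 166.3]
eef_rot: [0.968, 0.062, 0.235, 0.069]
contact_force: [13.0, -6.1, -4.2]
gripper_width: 19.6
```

```bash
python3 ang.py
```

```text
t 10.65 tool angle 0.352 position angle 0.356 radius 29.1 h 2.8 F tool [ 8.6  6.4 10.4] M [-0.38 -1.87 -0.32] w 19.6 q6 1.1
```

Request:
{"name": "play_rows", "arguments": {
  "targets": [
    [[0.02,0.26,0],[0,0,-0.09]],
    [[0.02,0.26,0],[0,0,-0.09]],
    [[0.02,0.26,0],[0,0,-0.09]],
    [[0.02,0.26,0],[0,0,-0.09]],
    [[0.02,0.26,0],[0,0,-0.09]]
  ]
}}

```text
time_s: 11.15
tool_pos: [550.8, -132.9, 169.5]
eef_rot: [0.929, 0.277, 0.213, 0.119]
contact_force: [7.5, -3.2, -2.4]
gripper_width: 20.3
```

Request:
{"name": "play_rows", "arguments": {
  "targets": [
    [[0.013,0.26,0],[0,0,-0.09]],
    [[0.013,0.26,0],[0,0,-0.09]],
    [[0.013,0.26,0],[0,0,-0.09]],
    [[0.013,0.2,0],[0,0,-0.07]],
    [[0.013,0.2,0],[0,0,-0.07]]
  ]
}}

```text
time_s: 11.65
tool_pos: [557.6, -140.5, 173.9]
eef_rot: [0.854, 0.46, 0.184, 0.16]
contact_force: [4.8, -0.5, 0.3]
gripper_width: 19.6
```

```bash
python3 ang.py
```

```text
t 11.65 tool angle 1.211 position angle 1.175 radius 28.5 h 2.7 F tool [2.1 3.9 2. ] M [ 0.69 -0.69  0.14] w 19.6 q6 0.19
```

Request:
{"name": "play_rows", "arguments": {
  "targets": [
    [[0.005,0.12,0],[0,0,-0.04]],
    [[0.005,0.12,0],[0,0,-0.04]],
    [[0,0.08,0],[0,0,-0.03]],
    [[0,0,0],[0,0,0]],
    [[0,0,0],[0,0,0]]
  ]
}}

```text
time_s: 12.15
tool_pos: [558.7, -140.6, 174.4]
eef_rot: [0.829, 0.505, 0.174, 0.167]
contact_force: [-8.4, 10.1, 5.6]
gripper_width: 19.7
```

```bash
python3 ang.py
```

```text
t 12.15 tool angle 1.317 position angle 1.216 radius 27.9 h 2.6 F tool [ 6.1 -8.4 -9.8] M [ 2.3   0.85 -0.08] w 19.7 q6 0.08
```

At the open stop with slight resistance. Releasing and backing out along the spindle.

Request:
{"name": "play_rows", "arguments": {
  "targets": [
    [[0,0,0],[0,0,0]],
    [[0,0,0],[0,0,0]],
    [[0,0,0],[0,0,0]],
    [[0,0,0],[0,0,0]],
    [[0,0,0],[0,0,0]]
  ],
  "grip": 0.55
}}

```text
time_s: 12.65
tool_pos: [559.4, -142.0, 174.3]
eef_rot: [0.828, 0.505, 0.174, 0.169]
contact_force: [1.2, -0.6, -0.2]
gripper_width: 51.1
```

Request:
{"name": "play_rows", "arguments": {
  "targets": [
    [[0,0,-1],[0,0,0]],
    [[0,0,-2],[0,0,0]],
    [[0,0,-3],[0,0,0]],
    [[0,0,-3],[0,0,0]],
    [[0,0,-2],[0,0,0]]
  ]
}}

```text
time_s: 13.15
tool_pos: [508.2, -130.4, 273.9]
eef_rot: [0.828, 0.505, 0.175, 0.17]
contact_force: [0.5, 0.4, -0.9]
gripper_width: 51.4
```

Request:
{"name": "play_rows", "arguments": {
  "targets": [
    [[0,0,-2],[0,0,0]],
    [[0,0,0],[0,0,0]],
    [[0,0,0],[0,0,0]],
    [[0,0,0],[0,0,0]],
    [[0,0,0],[0,0,0]]
  ]
}}

```text
time_s: 13.65
tool_pos: [499.7, -128.4, 287.9]
eef_rot: [0.828, 0.505, 0.174, 0.168]
contact_force: [0.4, 0.2, -0.5]
gripper_width: 51.7
```

```bash
python3 look.py pics/w2.png; python3 - <<'E'
from rig import cams; import cv2
cv2.imwrite("pics/top2.png",cams.snapshot("top")["frame"][...,::-1])
E
```

```text
13.65 [ 499.68946676 -128.39660211  287.8899907 ] [-0.356 -0.111  1.851  0.079  0.918  0.087] 51.66787960494846 [ 1.908 -2.794 12.916] [-1.000e-03 -1.000e-03  1.319e+00]
2808 min-area rect (up, left of C): ((-1.5926170349121094, 2.068553924560547), (109.7674560546875, 19.978431701660156), 71.79660034179688) h 11.646663537340821
face n [-0.458  0.103  0.883] h -47.931682210617886
```

View pics/w2.png

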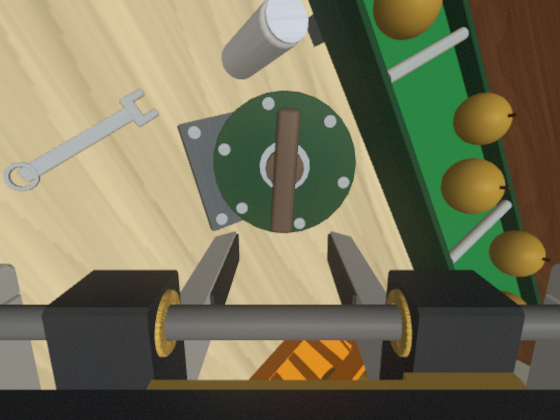

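View pics/top2.png

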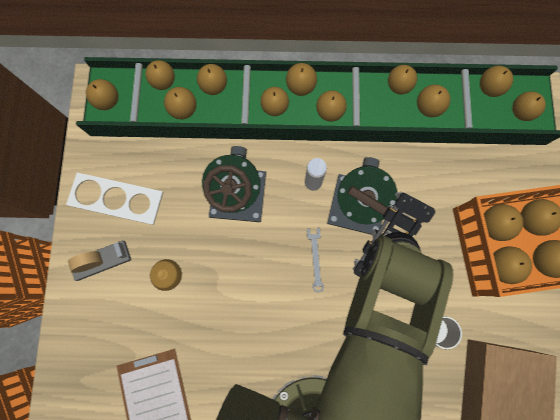

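The wrist view shows the bar from (288,110) to (284,231), released, measured at 71.8° = 1.253 rad. In the top view the wheel (229,187), can (316,172), spanner (316,260) and pear (165,275) are where they were. The arm is clear.

```bash
python3 -c "
from rig import sign_off; print(sign_off())"
```

```text
the job is handed in; nothing more can be done
None
```

The T-handle is free and standing at its open stop, released, and I handed the job in at about 13.8 s of the 64 s allowed. The sign-off gave no verdict.

- **Rocking:** I gripped the bar about 30 mm down-slope of the spindle and worked it to solid stops at roughly +0.2, -0.25, +0.4 and -0.45 rad. After the last stop it turned freely anticlockwise. These angles come from the tool pose and are good to about 0.03 rad.
- **Final angle:** after backing off about 120 mm, the wrist depth image put the bar at 1.25 rad. The force on the tool was then under 1 N.
- **Other objects:** the handwheel, oil can, spanner and pear look unmoved in the top image. I compared these by eye and did not measure them.
- **Forces:** the largest force I saw was about 39 N at the wrist, while pressing against a stop, well under the 120 N limit. I only saw readings at the end of each move. No check failed. The gripper twisted up to about 0.1 rad relative to the bar at the stops.

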